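# Index the specimen carousel and lock it with its pin

## Task

Turn the specimen carousel anticlockwise (seen from above) by its T-handle, click by click, until the third slot counted anticlockwise after the tall steel dowel rests under the hole of the locking bracket, without going past it. Then take the locking pin out of its stand and push it down through the bracket into that slot until its head has pressed the sprung washer flush into the stop collar and stays there; sprung balls grip the pin and the collar's height is set differently each time, so press it home by feel, firmly but gently, with no more than about 25 N, and do not drive the collar down. Let go, and leave the other things on the bench where they are.

Things in the scene. Friction and masses are not known exactly. Their poses are not given: they have to be found in the camera images.
- carousel (a joint): carousel angle, rad, + = anticlockwise from above. Spring detents (clicks) every 45 degrees (0.785); 0 is the wanted station. Starts in the detent at -3.14, -2.36 or -1.57 (4, 3 or 2 clicks short). Leaving a detent takes up to about 0.1 N m; past half-way the spring pulls it into the next; let go between two it falls into one. End stops -3.61 and 2.04
- disc_top (a point): centre of the carousel's top face, on the turning axis, 100 above the table; turns with it. Aluminium disc, 188 across, 12 thick, with eight radial slots every 45 degrees, 14 wide, open at the rim, reaching in to 76 from the axis. Inward of each slot, 54 from the axis, a brass stub 16 dia x 7 high; at one slot a tall dowel instead
- t_handle (a point): centre of the black T-handle bar, on the turning axis, 151 above the table: bar 70 long (this point's x), 14 wide (y), 22 high, on a stem 18 dia; its underside is 40 above the disc and 18 above the dowel's top. Turns with the carousel
- dowel_top (a point): top centre of the steel dowel, 10 dia x 22 tall, 54 from the axis, 122 above the table; turns with the carousel. The slots are counted from the dowel's own slot: the next slot anticlockwise is the first after it
- third_slot (a point): the wanted slot, third anticlockwise after the dowel (135 degrees on from it): point on the disc's top face 85 from the axis. It lies straight under bracket_hole when the joint is at 0
- drum: fixed black drum housing, 180 dia x 72 high, on an aluminium foot 224 dia x 16; origin on its axis at the table. A steel bracket, 44 wide, stands on the foot in the drum's -y direction and reaches over the carousel's rim, from 112 in to 68 from the axis, its top face 124 above the table
- bracket_hole (a point): hole centre in the bracket's top face, 85 from the axis, 124 high; z up. Square hole 13 wide through the bracket (20 thick; disc 4 below it). 11 down, two spring balls stand 3 into the hole from either side (drum's x); they centre and grip the pin (about 8 N each): sliding it takes 6 to 14 N, and it stays where left. The stop collar stands over the hole, so the mouth is higher (see washer)
- washer (a joint): how far the soft sprung washer (22 x 22, hole 15 wide) is pressed into the top of the stop collar, m: 0 free, standing 4 mm proud; 0.004 flush with the collar's top; spring 0.4 to 1.2 N. The dark collar (36 x 32 x 10, hole 14 wide) stands over bracket_hole, hand-set at a height not reported: the free washer's top is 14 to 30 above the bracket's top face
- collar (a joint): how far the stop collar is pushed down against its stiff relief spring (about 12 N per mm), m: 0 free. It carries the washer. It may give a little under the pin's head but must not be driven down by more than 0.0025 (about 30 N)
- pin: locking pin: steel shank 10 dia x 59 long, tapering to 4.4 over the last 8, under a black round head 24 dia x 32 high. Origin at the centre of the head's underside, z up towards the head. Fully home, the head holds the washer flush in the collar and rests on the collar. With no slot under the bracket it stops 5 or more short of the washer. 40 to 85 g
- stand: grey block 52 x 52 x 60 high, fixed to the table, hole 13 dia; the pin stands loosely upright in it at the start, its head's underside on the block's top. Origin at the table under its centre
- wash_bottle: bystander: white wash bottle with an orange cap, 60 dia x 150 high; origin under its centre
- reagent_jar: bystander: small glass jar with a blue cap, 48 dia x 75 high; origin under its centre
- cover_disc: bystander: clear round cover plate, 150 dia x 6, with a small black knob; origin under its centre
- marker: bystander: black pen, 135 long, 10 dia; origin under its centre
- dish: bystander: glass dish, 80 dia x 14; origin under its centre
- spatula: bystander: steel spatula with a grey grip, 135 long; origin under its centre
- toggle_block: bystander: white block 70 x 50 x 26 with its own small T-knob on top, 59 high in all; origin under its centre

How it is judged:
By the outcome, as a careful person would: the job done as asked, in the order asked, and still so for the second after the job is handed in, with the robot touching nothing.
It also fails if it takes over 72 s, if anything falls off the work surface, if the arm or the gripper's body presses on something with over 40 N, if the wrist force passes 120 N, or if a joint passes its speed limit or range.

## Robot

A 6-joint arm with a two-finger parallel gripper is mounted at the origin on the work surface. World frame = base frame: x ahead of the robot, y to its left, z up, the work surface at z = 0. Lengths are in mm, angles in rad, forces in N, time in s.
With the tool pointing down it reaches from about 275 to 750 mm from the base axis. Payload 10.2 kg.
Tool frame: the origin (TCP) lies at the very end of the fingers, on their centre line; the grasp point (between the pads) lies 19 mm behind it (ctrl.hold_point_z is the distance from the TCP to the grasp point, in mm); z points along the fingers, y is the direction in which the jaws open and shut (so a half turn about z gives the same grasp; the last joint's range is limited). The gripper opens to 85 mm and grips with 20 to 120 N. Pads are 22 mm wide; open, the fingers measure 114 mm over their backs; the gripper's body (76 mm by 85 mm) begins 54 mm behind the grasp point. The pads swing forward as they close: fully open they stand 13 mm farther back than shut.
Start: joints at [0.917, 0.313, 1.498, -0, 1.331, -0.223], TCP at [219.252, 477.032, 195.994] pointing down, gripper open.
Joint ranges: [-2.94, 2.94], [-0.97, 2.17], [0.19, 2.56], [-1.23, 4.37], [0.02, 3.11], [-2.88, 2.88]. Speed limits (rad/s): [2.39, 2.39, 3.01, 3.14, 3.14, 3.14].

## Interface

Orientations are given as a unit quaternion [w, x, y, z].
In Python, from rig import readout, cams, workorder, spotter, ctrl gives the robot as it stands.
- The arm moves only by the tool step_arm, never from a script. Its argument "plan" is text: rows parted by semicolons, each of 5 numbers parted by spaces: the shift along the tool's x, y, z in cm, then the turn about the tool's z in degrees, then the opening in per cent of the stroke, from 0 (shut) to 100 (fully open). In form: x y z twist gripper; .... A call has 1 to 10 rows; each row is the pose to reach, as a shift and turn from the pose commanded when the call began, along the tool's axes at that moment; what a row does not reach only later rows make up. A row lasts 1/10 s, in which the tool goes at most 50 mm and 8.59 degrees, less where a joint would pass 70% of its speed; a pose out of reach is approached as far as the arm can. A call with a gripper value outside its range is refused whole. The fingers move at their own pace and stop on an object; "grip_force" is the grip in N (left out, the last holds). Time passes only in rows, so rows that repeat a pose let the fingers close. It gives the time, the measured TCP pose, the force and the opening at its end, in the units of the state.
- readout.sense(): the state, without advancing time (a new reading comes with each control period).
- cams.capture(name): name is "scene" or "top" or "wrist"; returns (picture, depth): 384x512x3 uint8, red, green, blue; 384x512 float32, mm along the optical axis (not along the pixel's ray), 0 where there is no reading.
- cams.camera_info(name): a dict with "vfov" (degrees; the focal length in pixels is half the picture's height over the tangent of half this angle, whatever the lens; pixels are square), "cx", "cy" (the principal point, pixels), "rvec" (rotation vector, rad) and "tvec" (3), from world to camera coordinates, as OpenCV has them. Camera axes: x right, y down, z forward; pixel columns grow to the right and rows downward; lengths in mm; the calibration is good to about 2 mm. A picture is of the moment at which its call begins: read the wrist's pose just before it. camera_info takes no time and is no camera call; for the wrist camera it gives the pose at the moment of the call.
- workorder.finish_job(): hands the job in, once; it reports no verdict.
Trained networks look in the newest picture that a camera, given by its name, has taken for a name from the list of things; names that differ only in an ending like _2 or _b are one class to them, and where a whole thing is asked for, a point or a joint stands for the part that bears it (a point fixed in the world has none). Each returns a list of dicts, best first, with "conf" (0 to 1); they miss things now and then, are a little off and sometimes report something else, mostly with a low value. They report only what shows in the picture. A call takes as long as a camera call.
- spotter.regions_of(camera, target): "pixels" (384x512 bool, what is visible of it) and "extent" ([centre column, centre row, width, height] in pixels, round what is visible of it).
The state is a dict: "time_s": time; "joints": joint angles; "dq": joint speeds; "tau": joint torques, N m; "eef_pos": TCP position; "ee_rot": TCP orientation; "force": force on the tool from outside, world axes, zero at the start; "wrist_torque": the same for the moment, N m; "grip_width": opening from 0.0 (shut) to 1.0 (fully open).
Only numpy, scipy, OpenCV 4.12 (cv2) and the standard library are available. Lean on these libraries where they do the work, as an engineer would, in place of code of your own. Each camera call takes 0.05 s, during which the arm holds its last target. There are 200 camera calls.

## Working session

There is one attempt and no reset: what is moved stays moved. The work goes in short steps, Python scripts to look and compute and a tool call to move; the robot and the scene stay as the last step left them, time stands still between calls to the robot, and variables do not carry over. Pictures are saved under pics/ and viewed, about 8 in all and at most 12, crops included, and the job is handed in when it is done.

Besides the shell and the picture viewer there is one more tool, called as name(argument=value, ...) on one line, values as JSON. step_arm: Moves the arm, as the interface text tells. Its arguments: {"type":"object","properties":{"plan":{"type":"string"},"grip_force":{"type":"number"}},"required":["plan"]}

```bash
mkdir -p pics
cat > h.py <<'E'
import numpy as np, cv2
from rig import readout, cams, workorder, spotter, ctrl
def cam(n):
    i=cams.camera_info(n); f=192/np.tan(np.radians(i['vfov'])/2)
    K=np.array([[f,0,i['cx']],[0,f,i['cy']],[0,0,1.]]); R=cv2.Rodrigues(np.array(i['rvec'],float))[0]
    return K,R,np.array(i['tvec'],float).ravel()
def pts(c,uv,z):  # pixel + optical depth -> world
    K,R,t=c; uv=np.atleast_2d(uv); p=np.c_[uv,np.ones(len(uv))]@np.linalg.inv(K).T*np.reshape(z,(-1,1))
    return (p-t)@R
def onz(c,uv,h):  # pixel on plane z=h
    K,R,t=c; d=np.r_[uv,1.]@np.linalg.inv(K).T@R; o=-R.T@t
    return o+d*(h-o[2])/d[2]
def proj(c,P):
    K,R,t=c; q=(np.atleast_2d(P)@R.T+t)@K.T; return q[:,:2]/q[:,2:]
def cloud(c,m,D):
    v,u=np.nonzero(m&(D>0)); return pts(c,np.c_[u,v],D[v,u])
def save(n,im,s=1): cv2.imwrite(f'pics/{n}.png',cv2.resize(im[:,:,::-1],None,fx=s,fy=s,interpolation=cv2.INTER_CUBIC))
E
python3 - <<'E'
from h import *
print(readout.sense())
for n in ['scene','top']:
    im,D=cams.capture(n); c=cam(n); save(n,im,1.5); np.save(f'{n}D',D)
    print(n,c[1].round(2).tolist(),(-c[1].T@c[2]).round(0))
    for t in ['carousel','t_handle','dowel_top','drum','washer','collar','pin','stand'] if n=='top' else ['pin','stand','dowel_top','washer','t_handle']:
        for r in spotter.regions_of(n,t)[:2]:
            P=cloud(c,r['pixels'],D)
            print(t,round(r['conf'],2),np.round(r['extent']),P.mean(0).round(0) if len(P) else '',P.min(0).round(0) if len(P) else '',P.max(0).round(0) if len(P) else '')
E
```

```text
{'time_s': 0.0, 'joints': array([ 9.16589901e-01,  3.13465909e-01,  1.49846066e+00, -1.63217589e-05,
        1.33101415e+00, -2.23409922e-01]), 'dq': array([-0.00037424,  0.00230294,  0.00021594, -0.00018897, -0.00141197,
        0.00079271]), 'tau': array([ 1.22603942e-04, -4.12270725e+01, -2.59736180e+01, -2.21477740e-04,
        4.30361266e-03, -9.92315393e-06]), 'eef_pos': array([219.05984233, 476.7658574 , 195.41810062]), 'ee_rot': array([-2.79193854e-04,  2.13734547e-01,  9.76891544e-01, -6.13539089e-04]), 'force': array([ 0.0226702 ,  0.45003521, -0.83454609]), 'wrist_torque': array([-0.04672346,  0.02671104, -0.02677327]), 'grip_width': 0.9972935024310295}
scene [[0.68, 0.74, -0.02], [0.59, -0.55, -0.59], [-0.44, 0.39, -0.81]] [1062. -476. 1039.]
stand 0.71 [190. 253.  25.  29.] [ 550. -262.   45.] [ 506. -289.   -1.] [ 569. -229.   64.]
dowel_top 0.61 [281. 188.  67.  53.] [581.  67. 101.] [427. -29.  -6.] [672. 234. 165.]
washer 0.59 [267. 197.   8.  11.] [600. -16. 137.] [589. -29. 121.] [614.  -3. 144.]
t_handle 0.64 [323. 112.  17.  41.] [443. 392.  76.] [335. 373.  -4.]
[... 746 characters left out ...]
6.  25.] [ 346. -437.    7.] [ 308. -475.   -2.] [ 383. -397.   18.]
washer 0.48 [341. 210.  28.  24.] [ 533. -254.   49.] [ 503. -303.   -4.] [ 571. -227.   90.]
collar 0.75 [310. 280.  33.  32.] [ 316. -169.    6.] [ 273. -220.   -7.] [ 373. -130.   14.]
collar 0.43 [261. 180.  14.  19.] [601. -16. 134.] [580. -32.  70.] [630.   1. 142.]
pin 0.51 [344. 205.  14.  11.] [ 534. -257.   88.] [ 524. -271.   65.] [ 546. -247.   94.]
pin 0.29 [386. 172.  28.  33.] [ 650. -397.    5.] [ 602. -442.   -6.] [ 700. -351.   15.]
stand 0.82 [342. 208.  29.  27.] [ 533. -253.   51.] [ 503. -289.   -3.] [ 567. -227.   90.]
stand 0.35 [233. 195.  75.  76.] [565.  59.  87.] [464. -48.  -7.] [696. 173. 166.]
```

Run:
```python
from h import *
a=cams.capture('top')[0];b=cams.capture('scene')[0]
A=cv2.resize(a[145:245,180:280],(400,400),interpolation=cv2.INTER_CUBIC)
B=cv2.resize(b[145:245,235:335],(400,400),interpolation=cv2.INTER_CUBIC)
save('crop',np.hstack([A,B]))
```

```text
(no output)
```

View pics/top.png

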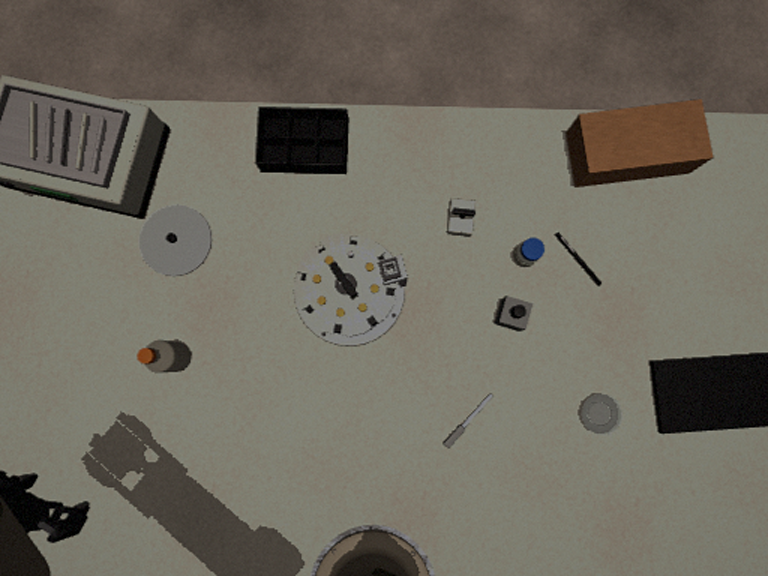

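View pics/crop.png

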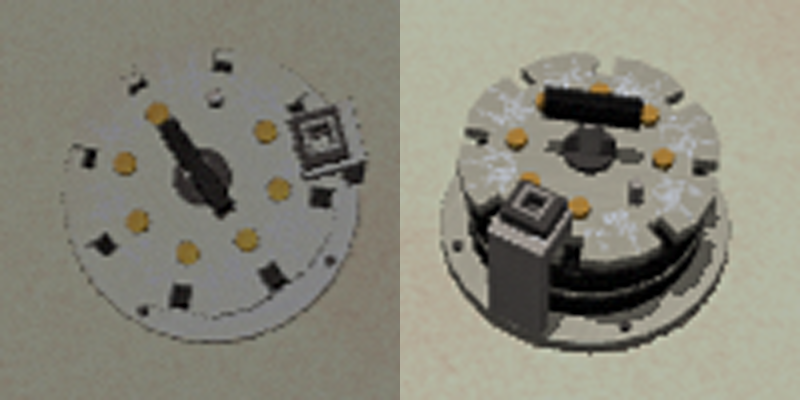

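Run:
```python
from h import *
from scipy.optimize import least_squares
for n,roi in [('top',(145,245,180,280)),('scene',(145,245,235,335))]:
    im,D=cams.capture(n); c=cam(n); hsv=cv2.cvtColor(im,cv2.COLOR_RGB2HSV)
    m=cv2.inRange(hsv,(10,110,60),(30,255,255)); w=np.zeros_like(m); w[roi[0]:roi[1],roi[2]:roi[3]]=m[roi[0]:roi[1],roi[2]:roi[3]]
    k,_,st,ce=cv2.connectedComponentsWithStats(w)
    P=np.array([onz(c,ce[i],106)[:2] for i in range(1,k) if st[i,4]>8])
    print(n,P.round(0).tolist(),[st[i,4] for i in range(1,k)])
    r=least_squares(lambda x:np.hypot(*(P-x).T)-54,P.mean(0),loss='soft_l1'); x=r.x
    print('axis',x.round(1),'angles',np.degrees(np.arctan2(*(P-x).T[::-1])).round(0))
    # collar cloud by height around
    Q=cloud(c,np.ones_like(D,bool),D); d=np.hypot(*(Q[:,:2]-x).T)
    s=Q[(d>62)&(d<116)&(Q[:,2]>118)&(Q[:,2]<160)]; print('bracket',s.mean(0).round(1),s.min(0),s.max(0),'ang',np.degrees(np.arctan2(*(s.mean(0)[:2]-x)[::-1])))
    rr=cv2.minAreaRect(s[:,:2].astype(np.float32)); print(rr,'top',np.percentile(s[:,2],[50,80,90,97]))
    hnd=Q[(d<40)&(Q[:,2]>145)]; print('handle',hnd.mean(0).round(1),cv2.minAreaRect(hnd[:,:2].astype(np.float32)))
    s=Q[(np.hypot(*(Q[:,:2]-[534,-254]).T)<35)&(Q[:,2]>75)&(Q[:,2]<110)]; print('pin',s.mean(0),s.min(0),s.max(0),cv2.minEnclosingCircle(s[:,:2].astype(np.float32)))
```

```text
top [[618.0, 96.0], [608.0, 20.0], [583.0, 116.0], [567.0, 10.0], [542.0, 106.0], [532.0, 31.0], [521.0, 71.0]] [np.int32(21), np.int32(22), np.int32(24), np.int32(21), np.int32(23), np.int32(22), np.int32(22)]
axis [574.8  63.1] angles [  37.  -53.   82.  -98.  128. -143.  172.]
bracket [599.9 -22.6 130.4] [575.9896366  -48.8336612  118.04335065] [627.03152893   3.45515892 143.46600454] ang -73.71097863980589
((601.1766967773438, -21.967893600463867), (44.20090103149414, 43.82061767578125), 17.06797218322754) top [133.35905547 136.95660268 138.8806356  140.4889324 ]
handle [574.1  63.3 160.5] ((575.0985107421875, 63.91728973388672), (70.05972290039062, 13.893773078918457), 36.783531188964844)
pin [ 534.27831017 -257.40158145   89.45382651] [ 523.44575499 -270.06992549   75.79589608] [ 546.09047581 -246.72396649   96.59518784] ((534.8985595703125, -258.4092102050781), 11.95646858215332)
scene [[543.0, 110.0], [585.0, 118.0], [534.0, 32.0], [620.0, 96.0], [568.0, 15.0], [610.0, 21.0]] [np.int32(10), np.int32(7), np.int32(20), np.int32(21), np.int32(19), np.int32(11), np.int32(23)]
axis [576.1  65.7] angles [ 127.   80. -141.   35.  -99.  -53.]
bracket [605.3 -22.5 129.7] [578.24839848 -48.36811064 118.1366732 ] [628.57469029   8.42577459 141.91951255] ang -71.67296759924149
((602.783447265625, -20.728092193603516), (46.32060623168945, 46.93767166137695), 21.504907608032227) top [129.94307969 136.7383529  138.90076429 140.46206101]
handle [578.3  62.9 157.1] ((576.517822265625, 64.53216552734375), (69.83472442626953, 18.70830726623535), 36.424652099609375)
pin [ 538.68871982 -258.54333642   88.51030609] [ 524.80154028 -269.12561509   75.57474861] [ 547.96208733 -246.64970715   95.49751432] ((536.8546752929688, -257.5710754394531), 12.075108528137207)
```

```bash
cat >> h.py <<'E'
from scipy.spatial.transform import Rotation as Ro
def to(P,yaw=None):
    s=readout.sense(); q=s['ee_rot']; R=Ro.from_quat(np.r_[q[1:],q[0]]).as_matrix()
    d=R.T@(np.array(P,float)-s['eef_pos'])/10; y=np.degrees(np.arctan2(R[1,1],R[0,1]))
    print('t',round(s['time_s'],2),'pos',s['eef_pos'].round(1),'yawY',y.round(1),'F',s['force'].round(1),'j',s['joints'].round(2),'g',round(s['grip_width'],3))
    print('shift cm',d.round(2),'twist',None if yaw is None else round(-(yaw-y),1))
E
python3 -c "
from h import *
to([575,64,260],-53)"
```

```text
t 0.95 pos [219.3 477.  196. ] yawY 65.3 F [ 0.6 -0.4  0.6] j [ 0.92  0.31  1.5   0.    1.33 -0.22] g 0.997
shift cm [-49.57 -22.67  -6.4 ] twist 118.3
```

step_arm(plan="0 0 -5 0 60; -5 -2.2 -6.4 8 60; -10 -4.5 -6.4 16 60; -14.5 -6.7 -6.4 24 60; -19 -8.8 -6.4 32 60; -23.5 -10.8 -6.4 40 60; -28 -12.8 -6.4 48 60; -32.5 -14.9 -6.4 56 60; -37 -17 -6.4 64 60; -41.5 -19 -6.4 72 60", grip_force=35)

```text
time_s: 1.95
eef_pos: [512.7, 135.3, 260.2]
ee_rot: [0.0, 0.749, 0.662, 0.0]
force: [-0.6, 0.8, 0.1]
grip_width: 0.598
```

```bash
python3 -c "
from h import *
to([575,64,260],-53)"
```

```text
t 1.95 pos [512.7 135.3 260.2] yawY -7.0 F [-0.6  0.8  0.1] j [0.04 0.29 1.37 0.   1.49 0.16] g 0.598
shift cm [-6.31  7.05  0.02] twist 46.0
```

step_arm(plan="-2 2 0 8 60; -4 4 0 16 60; -6.3 7.05 0 24 60; -6.3 7.05 0 32 60; -6.3 7.05 0 40 60; -6.3 7.05 0 46 60; -6.3 7.05 0 46 60")

```text
time_s: 2.65
eef_pos: [574.4, 66.3, 259.9]
ee_rot: [-0.0, 0.948, 0.319, -0.0]
force: [-0.0, -0.1, -0.0]
grip_width: 0.598
```

```bash
cat > look.py <<'E'
from h import *
import sys
from scipy.optimize import least_squares
to([575,64,144],None)
c=cam('wrist'); im,D=cams.capture('wrist'); save(sys.argv[1],im,1.2)
K,R,t=c; print('cam at',(-R.T@t).round(0))
hsv=cv2.cvtColor(im,cv2.COLOR_RGB2HSV); m=cv2.inRange(hsv,(10,110,60),(30,255,255))
k,_,st,ce=cv2.connectedComponentsWithStats(m)
P=np.array([onz(c,ce[i],107)[:2] for i in range(1,k) if st[i,4]>60])
r=least_squares(lambda x:np.hypot(*(P-x).T)-54,[575,64],loss='soft_l1'); x=r.x
print(P.round(0).tolist(),'axis',x.round(1),'ang',np.degrees(np.arctan2(*(P-x).T[::-1])).round(1))
Q=cloud(c,np.ones_like(D,bool),D); d=np.hypot(*(Q[:,:2]-[575,64]).T)
for nm,s in [('br',Q[(d>62)&(d<125)&(Q[:,2]>120)&(Q[:,2]<160)]),('handle',Q[(d<45)&(Q[:,2]>155)&(Q[:,2]<168)]),('dowel',Q[(d>45)&(d<62)&(Q[:,2]>117)&(Q[:,2]<127)])]:
    if len(s)>20: print(nm,len(s),s.mean(0).round(1),cv2.minAreaRect(s[:,:2].astype(np.float32)),np.percentile(s[:,2],[50,90,97]))
E
python3 look.py w1
```

```text
t 2.65 pos [574.4  66.3 259.9] yawY -52.7 F [-0.  -0.1 -0. ] j [-0.09  0.4   1.21 -0.    1.53  0.83] g 0.598
shift cm [-0.09  0.22 11.59] twist None
cam at [632. 110. 438.]
[[619.0, 98.0], [584.0, 119.0], [544.0, 108.0], [608.0, 23.0], [523.0, 73.0], [568.0, 13.0], [530.0, 31.0]] axis [575.4  65.3] ang [  36.8   81.4  126.2  -52.3  171.7  -97.5 -143. ]
br 1905 [603.  -16.  132.1] ((601.4738159179688, -20.354473114013672), (44.66636657714844, 44.46834182739258), 16.898622512817383) [135.53209477 139.87014719 140.72547081]
handle 1353 [576.9  66.7 161.4] ((576.0115356445312, 65.72186279296875), (69.30839538574219, 13.99601936340332), 37.0233268737793) [161.48659423 162.39061401 162.88145846]
dowel 94 [629.   58.3 121.4] ((629.0843505859375, 58.52095031738281), (9.110356330871582, 9.065948486328125), 39.91809844970703) [121.49614651 122.31844885 122.79238213]
```

View pics/w1.png

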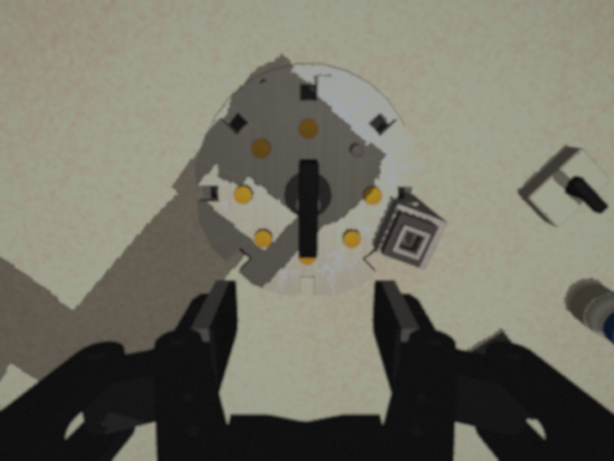

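```bash
python3 -c "
from h import *
to([575.7,65.5,135],-53)"
```

```text
t 2.7 pos [574.4  66.3 259.9] yawY -52.6 F [-0.3 -0.1 -0.8] j [-0.09  0.4   1.21 -0.    1.53  0.83] g 0.599
shift cm [ 0.06  0.15 12.49] twist 0.4
```

step_arm(plan="0.05 0.15 4 0.4 60; 0.05 0.15 8 0.4 60; 0.05 0.15 11 0.4 60; 0.05 0.15 12.5 0.4 60; 0.05 0.15 12.5 0.4 60; 0.05 0.15 12.5 0.4 5; 0.05 0.15 12.5 0.4 5; 0.05 0.15 12.5 0.4 5; 0.05 0.15 12.5 0.4 5; 0.05 0.15 12.5 0.4 5", grip_force=35)

```text
time_s: 3.7
eef_pos: [575.8, 65.5, 135.3]
ee_rot: [0.0, 0.949, 0.317, 0.0]
force: [-0.6, -0.9, -0.8]
grip_width: 0.047
```

```bash
python3 -c "
from h import *
to([575.7,65.5,135],-53);print(readout.sense()['wrist_torque'])"
```

```text
t 3.7 pos [575.8  65.5 135.3] yawY -53.1 F [-0.6 -0.9 -0.8] j [-0.09  0.48  1.41 -0.    1.24  0.84] g 0.047
shift cm [-0.01 -0.01  0.03] twist -0.1
[-0.00126666 -0.05345811 -0.00494818]
```

Run:
```python
from h import *
a,_=cams.capture('wrist');b,D=cams.capture('scene');c=cam('scene')
B=cv2.resize(b[115:245,215:345],(384,384),interpolation=cv2.INTER_CUBIC)
save('w2',np.hstack([a,B])[:, 100:])
```

```text
(no output)
```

View pics/w2.png

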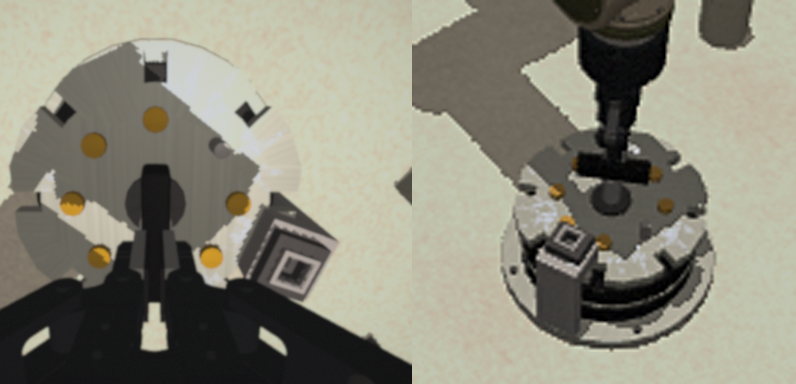

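step_arm(plan="0 0 0 0 0; 0 0 0 0 0; 0 0 0 0 0", grip_force=40)

```text
time_s: 4.1
eef_pos: [575.7, 65.5, 135.0]
ee_rot: [0.0, 0.949, 0.317, 0.0]
force: [-0.0, 0.0, 0.1]
grip_width: 0.0
```

Run:
```python
from h import *
s=readout.sense(); c=cam('wrist'); a,D=cams.capture('wrist')
q=s['ee_rot'];R=Ro.from_quat(np.r_[q[1:],q[0]]).as_matrix()
P=[s['eef_pos']+R@np.array(v) for v in [(0,0,0),(0,0,-19),(0,7,-19),(0,-7,-19),(11,0,0),(-11,0,0)]]
print(proj(c,P).round(0).tolist(), proj(c,[[575.7+35*np.cos(.646),65.5+35*np.sin(.646),162],[575.7-35*np.cos(.646),65.5-35*np.sin(.646),162]]).round(0).tolist())
print(c[1].round(2).tolist(), R.round(2).tolist())
u,v=map(int,proj(c,P)[0]);
Q=cloud(c,np.ones_like(D,bool),D); Q=(Q-s['eef_pos'])@R
print('finger pts', Q[(np.abs(Q[:,1])<40)&(Q[:,2]<-30)&(Q[:,2]>-150)][::200].round(0).tolist()[:20])
save('w3',cv2.resize(a[150:384,130:380],(750,590),interpolation=cv2.INTER_CUBIC))
```

```text
[[255.0, 221.0], [255.0, 235.0], [269.0, 235.0], [241.0, 235.0], [255.0, 202.0], [255.0, 239.0]] [[255.0, 172.0], [255.0, 304.0]]
[[0.6, -0.8, -0.0], [-0.77, -0.58, 0.28], [-0.23, -0.17, -0.96]] [[0.8, 0.6, 0.0], [0.6, -0.8, -0.0], [0.0, 0.0, -1.0]]
finger pts [[12.0, -7.0, -40.0], [11.0, 1.0, -45.0], [8.0, -10.0, -44.0], [11.0, -2.0, -54.0], [12.0, 1.0, -57.0], [12.0, 2.0, -60.0], [12.0, 2.0, -62.0], [12.0, 0.0, -64.0], [12.0, -3.0, -67.0], [12.0, -6.0, -68.0], [8.0, -12.0, -64.0], [13.0, 8.0, -74.0], [11.0, -0.0, -72.0], [13.0, -12.0, -78.0], [9.0, -2.0, -73.0], [8.0, -1.0, -73.0], [14.0, -28.0, -84.0], [13.0, -4.0, -82.0], [13.0, 11.0, -82.0], [13.0, 29.0, -83.0]]
```

View pics/w3.png

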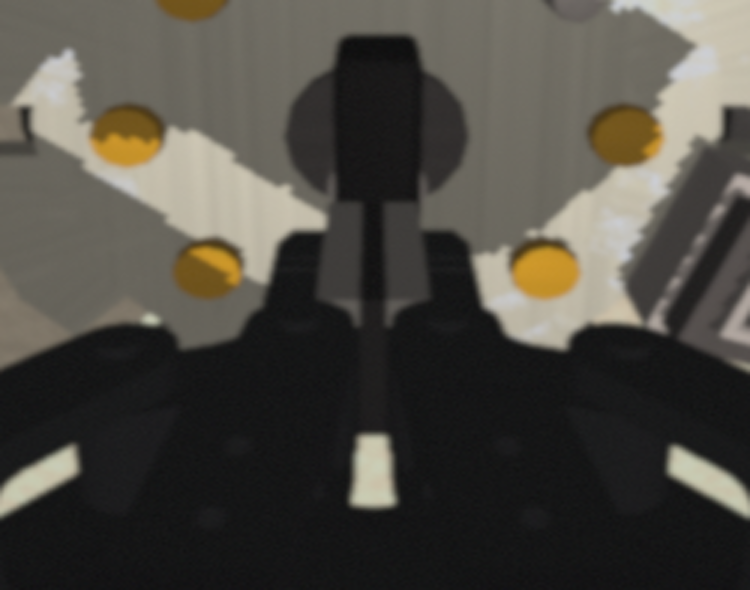

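Run:
```python
from h import *
s=readout.sense(); print(s['grip_width'],s['force'].round(1),s['wrist_torque'].round(2)); c=cam('wrist'); a,D=cams.capture('wrist')
q=s['ee_rot'];R=Ro.from_quat(np.r_[q[1:],q[0]]).as_matrix()
for u in (242,255,266):
    print(u,[((pts(c,[u,v],D[v,u])[0]-s['eef_pos'])@R).round(0).tolist() for v in range(200,300,8)])
```

```text
0.00018950291249325915 [0.8 1.1 0.7] [-0.03  0.03  0.  ]
242 [[21.0, -6.0, -25.0], [17.0, -6.0, -26.0], [72.0, -0.0, -178.0], [9.0, -6.0, -26.0], [12.0, -6.0, -42.0], [12.0, -5.0, -50.0], [11.0, -5.0, -56.0], [12.0, -5.0, -64.0], [12.0, -5.0, -69.0], [13.0, -4.0, -77.0], [13.0, -4.0, -81.0], [13.0, -4.0, -87.0], [13.0, -4.0, -90.0]]
255 [[22.0, 0.0, -27.0], [17.0, 0.0, -27.0], [13.0, 0.0, -27.0], [9.0, 0.0, -25.0], [12.0, 0.0, -42.0], [12.0, 0.0, -50.0], [12.0, 0.0, -57.0], [12.0, 0.0, -63.0], [12.0, 0.0, -70.0], [10.0, 0.0, -72.0], [7.0, 0.0, -73.0], [4.0, 0.0, -72.0], [0.0, 0.0, -72.0]]
266 [[22.0, 5.0, -27.0], [18.0, 5.0, -27.0], [14.0, 5.0, -28.0], [9.0, 5.0, -26.0], [12.0, 5.0, -42.0], [12.0, 5.0, -49.0], [12.0, 4.0, -57.0], [12.0, 4.0, -63.0], [12.0, 4.0, -70.0], [13.0, 4.0, -76.0], [13.0, 4.0, -82.0], [13.0, 3.0, -86.0], [13.0, 3.0, -90.0]]
```

Run:
```python
from h import *
print(ctrl.hold_point_z,[x for x in dir(ctrl) if x[0]!='_'])
s=readout.sense(); c=cam('wrist'); a,D=cams.capture('wrist')
q=s['ee_rot'];R=Ro.from_quat(np.r_[q[1:],q[0]]).as_matrix()
for n in ('wrist','scene'):
    if n=='scene': c=cam(n); a,D=cams.capture(n)
    Q=(cloud(c,np.ones_like(D,bool),D)-s['eef_pos'])@R
    m=(abs(Q[:,0])<16)&(abs(Q[:,1])<30)&(Q[:,2]<-20)&(Q[:,2]>-100)
    print(n,np.histogram(Q[m,2],np.arange(-100,-18,4)))
```

```text
18.700000000000003 ['PlanningError', 'hold_point_z']
wrist (array([ 776, 1767, 2920, 1553, 1512,  521,  661,  306,  256,  365,  293,
        309,  283,  255,  159,   32,    0,    6,  534,    5]), array([-100,  -96,  -92,  -88,  -84,  -80,  -76,  -72,  -68,  -64,  -60,
        -56,  -52,  -48,  -44,  -40,  -36,  -32,  -28,  -24,  -20]))
scene (array([ 8,  2,  1,  2,  2,  1,  0,  0,  0,  2,  3,  7,  6,  7,  4,  2,  1,
       10, 30, 10]), array([-100,  -96,  -92,  -88,  -84,  -80,  -76,  -72,  -68,  -64,  -60,
        -56,  -52,  -48,  -44,  -40,  -36,  -32,  -28,  -24,  -20]))
```

step_arm(plan="0 0 0 0 50; 0 0 0 0 50; 0 0 0 0 50; 0 0 0 0 50; 0 0 1 0 50; 0 0 2 0 50; 0 0 3 0 50; 0 0 3.6 0 50; 0 0 3.6 0 50")

```text
time_s: 5.2
eef_pos: [575.1, 65.5, 97.7]
ee_rot: [-0.0, 0.949, 0.317, -0.001]
force: [0.1, 0.2, 0.2]
grip_width: 0.501
```

step_arm(plan="0 0 0 0 0; 0 0 0 0 0; 0 0 0 0 0; 0 0 0 0 0; 0 0 0 0 0; 0 0 0 0 0; 0 0 0 0 0", grip_force=35)

```text
time_s: 5.9
eef_pos: [576.3, 65.0, 99.6]
ee_rot: [0.001, 0.949, 0.317, 0.001]
force: [2.8, -5.0, 2.4]
grip_width: 0.175
```

step_arm(plan="0 0.05 0 -5 0; 0 0.05 0 -12 0; 0 0.05 0 -19 0; 0 0.05 0 -26 0; 0 0.05 0 -33 0; 0 0.05 0 -40 0; 0 0.05 0 -47 0; 0 0.05 0 -54 0; 0 0.05 0 -60 0; 0 0.05 0 -60 0")

```text
time_s: 6.9
eef_pos: [575.3, 65.4, 99.5]
ee_rot: [-0.001, 0.662, 0.75, -0.0]
force: [-4.1, -0.5, 7.2]
grip_width: 0.179
```

```bash
python3 -c "
from h import *
to([575.7,65.5,98],106)
print(readout.sense()['wrist_torque'])"; python3 look.py w4 | tail -5
```

```text
t 6.9 pos [575.3  65.4  99.5] yawY 7.1 F [-4.1 -0.5  7.2] j [-0.09  0.52  1.46  0.    1.17 -0.21] g 0.179
shift cm [0.   0.05 0.15] twist -98.9
[-0.18814746  0.68297894  0.12034491]
shift cm [-0.14 -0.05 -4.45] twist None
cam at [567. 137. 277.]
[[568.0, 119.0], [533.0, 98.0], [628.0, 74.0], [523.0, 59.0], [620.0, 39.0], [540.0, 28.0]] axis [575.8  66.3] ang [  98.6  143.6    8.4 -171.8  -32.  -132.9]
handle 6808 [574.7  70.8 161.3] ((577.2591552734375, 67.80282592773438), (39.92505645751953, 66.32710266113281), 27.285099029541016) [161.48291413 162.53185979 165.07139507]
dowel 370 [607.2 108.8 121.3] ((607.6200561523438, 108.51458740234375), (9.452106475830078, 9.70791244506836), 53.539424896240234) [121.4673107  122.33600482 122.72456079]
```

step_arm(plan="0 0 0 -7 0; 0 0 0 -14 0; 0 0 0 -21 0; 0 0 0 -28 0; 0 0 0 -35 0; 0 0 0 -42 0; 0 0 0 -49 0; 0 0 0 -56 0; 0 0 0 -63 0; 0 0 0 -63 0")

```text
time_s: 7.95
eef_pos: [574.3, 64.8, 99.5]
ee_rot: [-0.002, 0.173, 0.985, -0.001]
force: [-9.4, -5.1, 9.2]
grip_width: 0.178
```

step_arm(plan="0 0 0 -7 0; 0 0 0 -14 0; 0 0 0 -21 0; 0 0 0 -28 0; 0 0 0 -32 0; 0 0 0 -35 0; 0 0 0 -35 0; 0 0 0 -35 0")

```text
time_s: 8.75
eef_pos: [574.3, 64.1, 99.4]
ee_rot: [-0.002, -0.13, 0.992, -0.001]
force: [-9.3, -9.2, 9.3]
grip_width: 0.179
```

```bash
python3 -c "
from h import *
print(readout.sense()['wrist_torque'])"; python3 look.py w5
```

```text
[-1.42885021  1.68868357  0.0798949 ]
t 8.75 pos [574.3  64.1  99.4] yawY 104.9 F [-9.3 -9.2  9.3] j [-0.09  0.52  1.46 -0.    1.17 -1.92] g 0.179
shift cm [-0.05 -0.03 -4.46] twist None
cam at [507.  47. 277.]
[[523.0, 50.0], [549.0, 18.0], [560.0, 116.0], [589.0, 14.0], [596.0, 112.0], [617.0, 35.0]] axis [574.2  65. ] ang [-163.5 -118.5  105.9  -74.    65.8  -35.4]
br 7970 [595.7 -16.5 132.5] ((601.1776733398438, -21.2302188873291), (44.37820053100586, 44.930931091308594), 16.250261306762695) [135.52684642 139.93278703 140.6490163 ]
handle 6838 [570.1  63.3 161.4] ((574.0867919921875, 62.452186584472656), (39.99879837036133, 66.86934661865234), 85.53651428222656) [161.51489674 162.54695338 165.05037365]
dowel 375 [528.1  90.3 121.3] ((528.2958374023438, 90.69994354248047), (9.488807678222656, 9.658409118652344), 49.429969787597656) [121.48292549 122.40346993 122.72081625]
```

step_arm(plan="0 0 0 0 40; 0 0 0 0 50; 0 0 0 0 50; 0 0 0 0 50; 0 0 -3 0 50; 0 0 -7 0 50; 0 0 -11 0 50; 0 0 -15 0 50; 0 0 -15 0 50; 0 0 -15 0 50")

```text
time_s: 9.8
eef_pos: [576.1, 65.2, 249.2]
ee_rot: [0.0, -0.13, 0.992, -0.0]
force: [-0.2, -1.0, -1.3]
grip_width: 0.497
```

```bash
python3 look.py w6; python3 -c "
from h import *
s=readout.sense()
c=cam('top'); im,D=cams.capture('top')
to([534.5,-257.5,260],None)"
```

```text
t 9.8 pos [576.1  65.2 249.2] yawY 104.9 F [-0.2 -1.  -1.3] j [-0.09  0.41  1.23  0.    1.51 -1.92] g 0.497
shift cm [ 0.14 -0.09 10.52] twist None
cam at [507.  47. 427.]
[[524.0, 49.0], [550.0, 18.0], [559.0, 116.0], [591.0, 14.0], [600.0, 112.0], [622.0, 40.0]] axis [574.9  65. ] ang [-163.  -118.1  106.8  -73.1   61.9  -28.3]
br 2175 [597.8 -19.4 132. ] ((601.5718383789062, -21.23004150390625), (44.617088317871094, 44.45899963378906), 16.783918380737305) [135.4926271  139.88750274 140.73647007]
handle 1437 [573.5  64.1 161.4] ((575.110595703125, 64.58354187011719), (69.5472640991211, 14.02792739868164), 16.892866134643555) [161.46220371 162.39361324 162.81542969]
dowel 101 [527.5  89.8 121.5] ((527.4661254882812, 89.91976165771484), (8.821394920349121, 9.051669120788574), 17.303741455078125) [121.55181365 122.51032286 122.84228803]
t 9.9 pos [575.5  65.2 247.5] yawY 104.9 F [ 0.4  0.1 -0.7] j [-0.09  0.41  1.23  0.    1.51 -1.92] g 0.499
shift cm [ 12.27 -30.12  -1.24] twist None
```

View pics/w6.png

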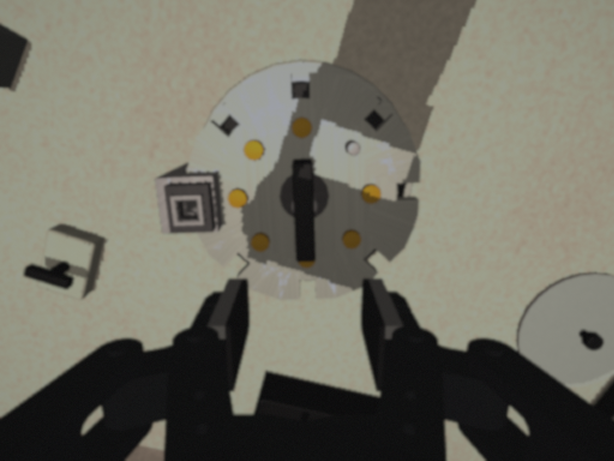

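step_arm(plan="1.5 -4 0 8 50; 3 -8 0 16 50; 4.7 -12 0 24 50; 6.3 -16 0 32 50; 8 -20 0 40 50; 9.6 -24 0 48 50; 11.2 -28 1 56 50; 12.3 -30.1 3 64 50; 12.3 -30.1 5 72 50; 12.3 -30.1 5 80 50")

```text
time_s: 10.9
eef_pos: [532.9, -257.2, 194.4]
ee_rot: [-0.004, 0.541, 0.841, 0.0]
force: [-0.8, -0.5, 0.5]
grip_width: 0.501
```

step_arm(plan="0 0 0 8 50; 0 0 0 8 50; 0 0 0 8 50")

```text
time_s: 11.2
eef_pos: [534.4, -257.2, 198.2]
ee_rot: [-0.001, 0.594, 0.805, 0.0]
force: [-0.8, -0.3, -0.6]
grip_width: 0.501
```

```bash
cat > pin.py <<'E'
from h import *
c=cam('wrist'); to([535,-258,200]); im,D=cams.capture('wrist'); save('p1',im,1.2)
Q=cloud(c,np.ones_like(D,bool),D)
s=Q[(np.hypot(*(Q[:,:2]-[535,-258]).T)<30)&(Q[:,2]>86)&(Q[:,2]<100)]
print('head top',len(s),s.mean(0).round(1),np.median(s[:,2]),[np.round(v,1) for v in cv2.minEnclosingCircle(s[:,:2].astype(np.float32))],cv2.fitEllipse(cv2.convexHull(s[:,:2].astype(np.float32))))
s=Q[(np.hypot(*(Q[:,:2]-[535,-258]).T)<45)&(Q[:,2]>56)&(Q[:,2]<64)]
print('stand top',s.mean(0).round(1),np.median(s[:,2]),cv2.minAreaRect(s[:,:2].astype(np.float32)))
E
python3 pin.py
```

```text
t 11.2 pos [ 534.4 -257.2  198.2] yawY 17.1 F [-0.8 -0.3 -0.6] j [-0.65  0.46  1.27  0.    1.4  -0.95] g 0.501
shift cm [-0.09  0.03 -0.18] twist None
head top 580 [ 534.6 -256.8   91.4] 91.51702547257509 [array([ 534.8, -257.3]), np.float64(11.8)] ((534.7615966796875, -257.3100280761719), (23.08949089050293, 23.360368728637695), 162.82508850097656)
stand top [ 534.1 -255.1   59.6] 59.61059346330862 ((534.8319091796875, -257.6136474609375), (52.26783752441406, 52.18784713745117), 74.635986328125)
```

step_arm(plan="0 0 4 0 50; 0 0 8 0 50; 0 0 11 0 50; 0 0 13 0 50; 0 0 15 0 50; 0 0 16.3 0 50; 0 0 16.9 0 50; 0 0 16.9 0 50; 0 0 16.9 0 50")

```text
time_s: 12.15
eef_pos: [535.1, -257.7, 30.8]
ee_rot: [0.001, 0.595, 0.804, 0.0]
force: [-0.2, -0.1, -0.7]
grip_width: 0.5
```

step_arm(plan="0 0 0 0 0; 0 0 0 0 0; 0 0 0 0 0; 0 0 0 0 0; 0 0 0 0 0; 0 0 0 0 0; 0 0 0 0 0", grip_force=50)

```text
time_s: 12.85
eef_pos: [535.1, -257.8, 31.1]
ee_rot: [0.001, 0.595, 0.803, -0.0]
force: [-0.6, 0.0, 5.6]
grip_width: 0.265
```

step_arm(plan="0 0 -2 0 0; 0 0 -5 0 0; 0 0 -9 0 0; 0 0 -13.5 0 0; 0 0 -18 0 0; 0 0 -18 0 0; 0 0 -18 0 0")

```text
time_s: 13.55
eef_pos: [534.7, -257.5, 210.3]
ee_rot: [0.001, 0.595, 0.803, -0.0]
force: [0.3, -0.4, -2.5]
grip_width: 0.261
```

```bash
python3 -c "
from h import *
to([600,-16.2,211],16.9)"
```

```text
t 13.55 pos [ 534.7 -257.5  210.3] yawY 16.9 F [ 0.3 -0.4 -2.5] j [-0.65  0.46  1.25 -0.    1.43 -0.94] g 0.261
shift cm [21.18 13.27 -0.08] twist 0.0
```

step_arm(plan="3 2.5 -0.5 0 0; 6 5 -0.5 0 0; 9 7.5 -0.5 0 0; 12 10 -0.5 0 0; 14 12 -0.5 0 0; 15 13.27 -0.5 0 0; 15 13.27 -0.5 0 0; 15 13.27 -0.5 0 0")

```text
time_s: 14.35
eef_pos: [617.5, -76.1, 214.0]
ee_rot: [-0.001, 0.596, 0.803, -0.0]
force: [-0.1, -0.2, -0.8]
grip_width: 0.264
```

```bash
cat > col.py <<'E'
from h import *
import sys
s0=readout.sense(); c=cam('wrist'); im,D=cams.capture('wrist'); save(sys.argv[1],im,1.5)
q=s0['ee_rot'];R=Ro.from_quat(np.r_[q[1:],q[0]]).as_matrix()
Q=cloud(c,np.ones_like(D,bool),D)
w=Q[np.hypot(*(Q[:,:2]-[600,-16]).T)<60]
print(np.histogram(w[:,2],np.arange(95,175,3)))
for a,b in [(138.8,143.5),(133,138.5),(122,126)]:
    s=w[(w[:,2]>a)&(w[:,2]<b)&(np.hypot(*(w[:,:2]-[600,-16]).T)<35)]
    if len(s)>10: print(a,len(s),np.median(s[:,2]).round(1),cv2.minAreaRect(s[:,:2].astype(np.float32)))
g=(Q-s0['eef_pos'])@R  # pin in tool frame
for z in range(-30,40,6):
    p=g[(abs(g[:,2]-z)<3)&(np.hypot(g[:,0],g[:,1])<22)]
    if len(p)>5: print('toolz',z,len(p),'x',p[:,0].min().round(1),p[:,0].max().round(1),'y',p[:,1].min().round(1),p[:,1].max().round(1))
to([600,-16.2,211],16.9)
E
python3 col.py c1
```

```text
(array([  69, 6801,  286,  461,  210,    3,   37,   46,   56, 1060,   32,
         10,   21, 1112,  386,  336,    0,    0,    0,    0,    0,    0,
          0,    0,    0,    0]), array([ 95,  98, 101, 104, 107, 110, 113, 116, 119, 122, 125, 128, 131,
       134, 137, 140, 143, 146, 149, 152, 155, 158, 161, 164, 167, 170,
       173]))
138.8 512 140.3 ((599.850830078125, -16.34817123413086), (21.705970764160156, 21.777036666870117), 17.095951080322266)
133 1325 136.2 ((600.0162353515625, -16.26494026184082), (36.03764724731445, 31.37451934814453), 16.757017135620117)
122 1084 123.6 ((601.3558349609375, -20.854557037353516), (44.09286880493164, 42.99762725830078), 16.870738983154297)
toolz -30 110 x 3.0 11.9 y -10.9 10.9
toolz -12 35 x 2.6 5.3 y -3.8 3.7
toolz -6 64 x 1.1 5.0 y -4.4 4.9
toolz 0 71 x 0.2 5.2 y -4.6 5.1
toolz 6 56 x -0.4 5.2 y -4.7 5.1
toolz 12 53 x 2.1 5.1 y -4.2 4.7
toolz 18 49 x 1.1 5.1 y -4.4 4.8
toolz 24 13 x 1.4 5.2 y -4.5 4.2
t 14.4 pos [617.5 -76.5 214.3] yawY 16.9 F [ 0.1 -0.5 -1.2] j [-0.31  0.52  1.14 -0.    1.48 -0.61] g 0.264
shift cm [6.27 0.08 0.33] twist -0.0
```

View pics/c1.png

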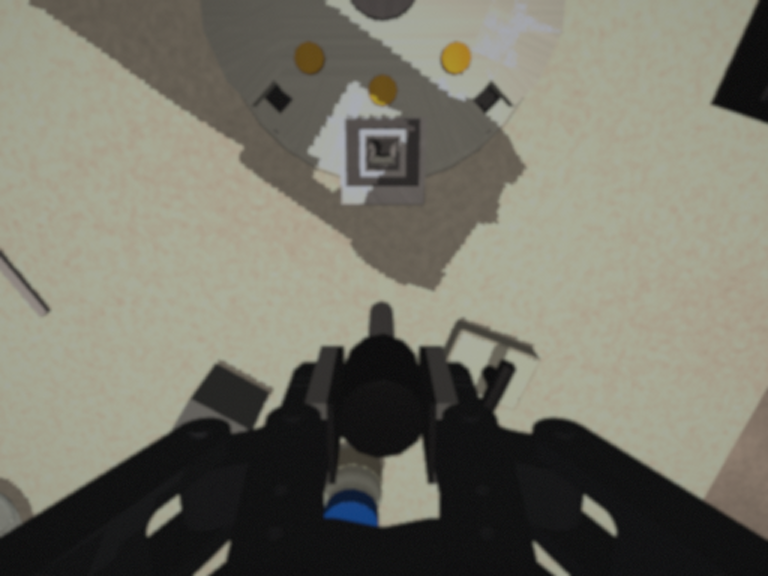

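step_arm(plan="2.5 0.06 0 0 0; 5 0.06 0 0 0; 6.25 0.06 0 0 0; 6.25 0.06 0 0 0; 6.25 0.06 1 0 0; 6.25 0.06 2 0 0; 6.25 0.06 3 0 0; 6.25 0.06 3 0 0; 6.25 0.06 3 0 0")

```text
time_s: 15.3
eef_pos: [600.3, -15.6, 184.7]
ee_rot: [-0.0, 0.596, 0.803, -0.0]
force: [0.3, -0.3, -0.6]
grip_width: 0.261
```

```bash
python3 col.py c2|tail -9
```

```text
toolz -12 34 x 2.7 5.1 y -3.2 4.2
toolz -6 69 x 0.9 5.2 y -4.4 4.9
toolz 0 65 x 0.2 5.2 y -4.6 5.1
toolz 6 57 x 0.1 5.2 y -4.7 5.1
toolz 12 54 x 1.5 5.2 y -4.3 4.7
toolz 18 50 x 1.0 5.1 y -4.4 4.8
toolz 24 13 x 1.3 4.8 y -4.5 4.2
t 15.35 pos [600.5 -15.6 185.1] yawY 16.9 F [-0.4  0.1 -1.2] j [-0.22  0.49  1.27 -0.    1.38 -0.52] g 0.262
shift cm [-0.04 -0.06 -2.59] twist 0.0
```

step_arm(plan="-0.06 -0.07 0 0 0; -0.06 -0.07 0 0 0; -0.06 -0.07 0.8 0 0; -0.06 -0.07 1.4 0 0; -0.06 -0.07 2 0 0; -0.06 -0.07 2.5 0 0; -0.06 -0.07 3 0 0; -0.06 -0.07 3 0 0; -0.06 -0.07 3 0 0")

```text
time_s: 16.25
eef_pos: [599.9, -16.2, 155.1]
ee_rot: [0.0, 0.595, 0.803, 0.0]
force: [-0.3, -0.1, -0.7]
grip_width: 0.263
```

step_arm(plan="0 0 0.5 0 0; 0 0 1 0 0; 0 0 1.3 0 0; 0 0 1.6 0 0; 0 0 1.9 0 0; 0 0 2.2 0 0; 0 0 2.2 0 0")

```text
time_s: 16.95
eef_pos: [599.5, -15.9, 132.4]
ee_rot: [-0.001, 0.595, 0.803, -0.0]
force: [0.4, 0.1, -4.9]
grip_width: 0.259
```

step_arm(plan="0 0 0.2 0 0; 0 0 0.4 0 0; 0 0 0.6 0 0; 0 0 0.8 0 0; 0 0 1 0 0; 0 0 1 0 0")

```text
time_s: 17.55
eef_pos: [599.6, -15.7, 122.6]
ee_rot: [-0.001, 0.595, 0.803, 0.0]
force: [-1.6, 3.2, -0.2]
grip_width: 0.266
```

step_arm(plan="0 0 0.2 0 0; 0 0 0.4 0 0; 0 0 0.6 0 0; 0 0 0.8 0 0; 0 0 0.8 0 0")

```text
time_s: 18.05
eef_pos: [599.4, -15.9, 114.1]
ee_rot: [-0.001, 0.595, 0.803, -0.0]
force: [-1.0, 3.0, -2.6]
grip_width: 0.268
```

```bash
cat > seat.py <<'E'
from h import *
import sys
s0=readout.sense(); print(s0['force'].round(1),s0['eef_pos'].round(1)); c=cam('wrist'); im,D=cams.capture('wrist')
if len(sys.argv)>1: save(sys.argv[1],im[60:360,100:420],2.3)
Q=cloud(c,np.ones_like(D,bool),D); d=np.hypot(*(Q[:,:2]-[600,-16.2]).T); w=Q[d<40]
for n,a,b,r in [('head top',155,190,11),('washer/collar',132,146,30),('bracket',121,127,40),('disc',95,104,40)]:
    s=Q[(d<r)&(Q[:,2]>a)&(Q[:,2]<b)]
    if len(s)>5: print(n,len(s),np.median(s[:,2]).round(1),np.percentile(s[:,2],[5,95]).round(1))
print(np.histogram(w[:,2],np.arange(130,182,2)))
E
python3 seat.py
```

```text
[-1.   3.  -2.6] [599.4 -15.9 114.1]
head top 2164 174.6 [173.7 175.5]
washer/collar 1682 136.4 [133.6 141.2]
bracket 749 123.5 [121.6 126.1]
disc 4695 99.6 [ 98.6 100.7]
(array([  94,  108,  422,  799,  127,  156,    8,   62,   76,   94,   82,
        121,  183,  189,  222,  250,  250,  258,  271,  270,  326,  695,
       2210,  231,  208]), array([130, 132, 134, 136, 138, 140, 142, 144, 146, 148, 150, 152, 154,
       156, 158, 160, 162, 164, 166, 168, 170, 172, 174, 176, 178, 180]))
```

step_arm(plan="0 0 0.1 0 0; 0 0 0.2 0 0; 0 0 0.3 0 0; 0 0 0.4 0 0; 0 0 0.5 0 0; 0 0 0.5 0 0")

```text
time_s: 18.7
eef_pos: [599.8, -16.3, 109.8]
ee_rot: [0.0, 0.595, 0.803, -0.0]
force: [0.0, 2.0, 1.8]
grip_width: 0.265
```

step_arm(plan="0 0 0.05 0 0; 0 0 0.1 0 0; 0 0 0.1 0 0")

```text
time_s: 19.0
eef_pos: [599.9, -16.3, 109.0]
ee_rot: [0.0, 0.595, 0.803, -0.0]
force: [-0.1, 1.7, 3.8]
grip_width: 0.267
```

step_arm(plan="0 0 0.05 0 0; 0 0 0.05 0 0")

```text
time_s: 19.2
eef_pos: [599.9, -16.3, 108.5]
ee_rot: [0.0, 0.595, 0.803, -0.0]
force: [-0.9, 1.9, 3.5]
grip_width: 0.262
```

Small steps on, watching the force rise.

step_arm(plan="0 0 0.05 0 0; 0 0 0.05 0 0")

```text
time_s: 19.4
eef_pos: [599.8, -16.2, 107.9]
ee_rot: [0.0, 0.595, 0.803, -0.0]
force: [-0.1, 0.9, 2.4]
grip_width: 0.261
```

step_arm(plan="0 0 0.05 0 0; 0 0 0.05 0 0")

```text
time_s: 19.6
eef_pos: [599.9, -16.2, 107.7]
ee_rot: [0.0, 0.595, 0.803, -0.0]
force: [-1.0, 1.8, 5.2]
grip_width: 0.267
```

step_arm(plan="0 0 0.04 0 0; 0 0 0.04 0 0")

```text
time_s: 19.8
eef_pos: [599.9, -16.2, 107.3]
ee_rot: [0.0, 0.595, 0.803, 0.0]
force: [-0.5, 1.3, 4.5]
grip_width: 0.262
```

step_arm(plan="0 0 0.04 0 0; 0 0 0.04 0 0")

```text
time_s: 20.0
eef_pos: [600.0, -16.2, 107.2]
ee_rot: [0.0, 0.595, 0.803, 0.0]
force: [-2.5, 1.6, 7.3]
grip_width: 0.263
```

step_arm(plan="0 0 0.04 0 0; 0 0 0.04 0 0")

```text
time_s: 20.2
eef_pos: [600.0, -16.3, 107.1]
ee_rot: [0.0, 0.595, 0.803, 0.0]
force: [-2.4, 1.0, 9.1]
grip_width: 0.263
```

```bash
python3 seat.py|head -4
```

```text
[-2.4  1.   9.1] [600.  -16.3 107.1]
head top 2248 167.7 [166.7 168.6]
washer/collar 1760 135.8 [133.6 144.2]
bracket 777 123.6 [121.8 126.2]
```

step_arm(plan="0 0 0.05 0 0; 0 0 0.05 0 0")

```text
time_s: 20.45
eef_pos: [600.0, -16.3, 107.0]
ee_rot: [0.001, 0.595, 0.803, 0.0]
force: [-2.9, 1.4, 13.2]
grip_width: 0.261
```

step_arm(plan="0 0 0.05 0 0; 0 0 0.05 0 0")

```text
time_s: 20.65
eef_pos: [600.0, -16.3, 106.6]
ee_rot: [0.001, 0.595, 0.803, 0.0]
force: [-4.7, 1.9, 12.0]
grip_width: 0.265
```

step_arm(plan="0 0 0.05 0 0; 0 0 0.05 0 0")

```text
time_s: 20.85
eef_pos: [600.0, -16.2, 106.5]
ee_rot: [0.001, 0.595, 0.803, 0.0]
force: [-4.8, 1.1, 15.3]
grip_width: 0.263
```

step_arm(plan="0 0 0.06 0 0; 0 0 0.06 0 0")

```text
time_s: 21.05
eef_pos: [600.1, -16.3, 106.3]
ee_rot: [0.001, 0.595, 0.803, 0.0]
force: [-6.2, 3.3, 18.2]
grip_width: 0.263
```

```bash
python3 seat.py|head -4
```

```text
[-6.2  3.3 18.2] [600.1 -16.3 106.3]
head top 2271 166.9 [166.  167.9]
washer/collar 1785 135.2 [133.5 144.6]
bracket 792 123.6 [121.6 126.3]
```

step_arm(plan="0 0 -0.05 0 0; 0 0 -0.1 0 0; 0 0 -0.1 0 30; 0 0 -0.1 0 45; 0 0 -0.1 0 50; 0 0 -0.1 0 50; 0 0 -0.1 0 50; 0 0 -0.1 0 50")

```text
time_s: 21.9
eef_pos: [599.8, -16.2, 105.1]
ee_rot: [-0.0, 0.595, 0.803, -0.0]
force: [0.7, 0.5, -0.2]
grip_width: 0.5
```

step_arm(plan="0 0 -2 0 50; 0 0 -5 0 50; 0 0 -9 0 50; -3 0 -12 0 50; -6 0 -12 0 50; -6 0 -12 0 50")

```text
time_s: 22.5
eef_pos: [617.9, -76.6, 225.4]
ee_rot: [0.001, 0.597, 0.803, -0.0]
force: [-1.3, -1.1, -0.2]
grip_width: 0.498
```

```bash
python3 seat.py s1; python3 look.py s2 | grep -E "br|handle|dowel"
```

```text
[-1.3 -1.1 -0.2] [617.9 -76.6 225.4]
head top 858 168.2 [167.1 169.3]
washer/collar 1064 136.1 [135.  137.3]
bracket 1031 123.6 [122.4 124.8]
disc 2353 99.7 [ 98.5 100.9]
(array([  0,   2, 467, 590,   5,   0,   0,   0,   0,   0,   0,   0,   0,
         0,   0,   0,   0,   4, 411, 555,   2,   0,   0,   0,   0]), array([130, 132, 134, 136, 138, 140, 142, 144, 146, 148, 150, 152, 154,
       156, 158, 160, 162, 164, 166, 168, 170, 172, 174, 176, 178, 180]))
br 2090 [601.4 -21.5 129.9] ((601.328125, -20.903413772583008), (44.097347259521484, 43.191184997558594), 16.827526092529297) [134.54252118 136.64070646 137.14420006]
```

View pics/s1.png

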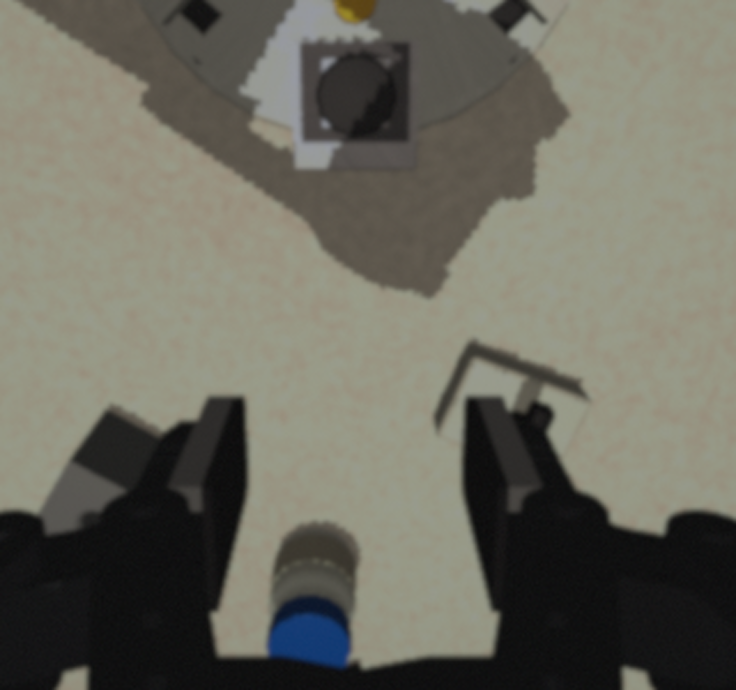

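Run:
```python
from h import *
a=np.radians(16.9); c=cam('wrist'); W=[];C=[];H=[]; B=[]
for i in range(6):
    im,D=cams.capture('wrist'); Q=cloud(c,np.ones_like(D,bool),D); p=Q[:,:2]-[599.95,-16.3]
    u=p@[np.cos(a),np.sin(a)]; v=p@[-np.sin(a),np.cos(a)]; r=np.hypot(u,v); z=Q[:,2]; k=(z>130)&(z<145); m=np.maximum(abs(u),abs(v))
    W+=list(z[k&(m<10.3)&(r>12.6)]); C+=list(z[k&(abs(u)>12.3)&(abs(u)<17)&(abs(v)<15)]); H+=list(z[(r<10)&(z>160)]); B+=list(z[(z>121)&(z<127)&(m<25)])
for n,x in zip('WCHB',(W,C,H,B)): print(n,len(x),np.mean(x).round(2),np.median(x).round(2))
```

```text
W 76 135.79 135.7
C 2867 135.85 135.84
H 4253 167.94 167.94
B 5126 123.39 123.39
```

```bash
python3 -c "
from h import *
print(workorder.finish_job()); print(readout.sense()['time_s'])"
```

```text
the job is handed in; nothing more can be done
None
the job is handed in; nothing more can be done
```

The carousel is at the wanted station, the pin is pressed home through the bracket, and the job is handed in at about 23 s.

- **Carousel:** I gripped the T-handle and turned it about 159° anticlockwise in one hold, then let go. The third slot after the dowel came to rest at about -73°, in line with the bracket at -73°.
- **Pin:** I took it from the stand and pressed it down in small steps until the force rose steeply, to about 18 N at most. I then let go and moved clear.
- **Last checks:** The washer measures level with the collar top (135.8 mm and 135.85 mm). The head's top is 32.1 mm above the collar, so the 32 mm high head rests on it. The collar is within measuring noise of its free height above the bracket. I did not re-check the station or the bystanders after letting go of the pin, but I had no contact with them.

**Disagreements:**
- The finger ends were about 37 mm short of the reported TCP. My first grasp closed on air above the handle; I corrected for this in every later grasp.
- By my measurement the carousel started about -159° from the station, roughly half-way between two of the stated detents. After release it settled exactly at the station.
- I turned it in one hold and did not count separate clicks.

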